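# Set the glass and hold the fine strainer for the pour

### The job

A colleague across the bar is about to pour a shaken drink. Stand the short empty tumbler upright in the middle of the free coaster and let go of it; then lift the fine strainer by its handle out of the shaker tin and hold it level over the middle of the tumbler, the bottom of its basket about 3 cm above the rim and its handle pointing back to the robot's side of the bar. Finish while still holding it there, touching nothing with it, and leave the tin and everything else on the bar where it stands.

Things in the scene. Friction and masses are not known exactly. Their poses are not given: they have to be found in the camera images.
- tumbler: short clear drinking glass, standing upright with its mouth up on the bar top, the only short one: 88 mm high, outside diameter 58 mm at the foot growing evenly to 66 mm at the rim, wall 3 mm, about 0.22 kg. Origin: centre of its underside; z is its axis, up. It may be on the robot's left or right.
- tumbler_rim (a point): centre of the tumbler's mouth, 88 mm above its underside
- strainer: steel fine strainer, 90 g, resting level in the tin's mouth: conical basket 70 mm wide, 45 mm deep; flat handle 12 mm wide, 6 mm thick and a lug across from it, both lying loose on the tin's rim. Origin: basket's lowest point, on its axis; z up. Handle runs along -x from 34 to 152 mm, mid-thickness at z = 45 mm; lug along +x to 59 mm. At the start the handle points to world -x within 0.7 rad.
- handle_grip (a point): point on the middle line of the strainer's handle, mid-thickness, 75 mm from the basket's axis: clear of the tin, a good place to pinch across the 12 mm width from above (fingers closing along the strainer's y)
- handle_end (a point): free end of the strainer's handle, 152 mm from the basket's axis, same height as handle_grip
- tin: open steel shaker tin standing on the bar, loose, 0.26 kg, 140 mm high, 88 mm across the rim and 62 mm across the foot, holding the strainer in its mouth. Origin: centre of its underside, z up. It may be on the robot's left or right.
- coaster: the free round cardboard coaster, fixed to the bar, 95 mm across, 4 mm thick. Origin: centre of its underside, on the bar top; its axes are parallel to the world's (x away from the robot). It is one of two side by side, left or right.
- taken_coaster: the other, equal coaster, with the beer bottle on it
- beer: bystander: brown beer bottle, 215 mm high, 60 mm across, standing on the taken coaster. Origin: centre of its underside.
- highball0: bystander: tall clear glass, mouth down on the white drying mesh at the robot's right, 148 mm high, 66 mm across. Origin: centre of its underside.
- highball1: bystander: another such tall glass on the mesh
- highball2: bystander: another such tall glass on the mesh
- jigger: bystander: steel hourglass measure, 88 mm high, 44 mm across, standing towards the far edge. Origin: centre of its underside.
- limes: bystander: white bowl heaped with limes, 124 mm across, 90 mm high. Origin: centre of its underside.
- salt: bystander: small glass salt jar with a steel cap, 85 mm high, 40 mm across. Origin: centre of its underside.
Mind the look-alikes: they are no part of the job. Leave any purple look-alike of the strainer alone.

How it is judged (in metres and radians):
On the way, in this order (a step that is already met when the one before it is completed fails the run):
1. the tumbler stands upright, released and still, in the middle of the free coaster (within 15 mm) (horizontal distance between tumbler and coaster below 0.015 m and height (world z) of tumbler between 0.001 and 0.008 m and angle between tumbler's own z axis and vertical below 0.08 rad and linear speed of tumbler below 0.03 m/s and contact force between tumbler and the fingers below 0.1 N), for 0.2 s.
2. the strainer is in the fingers, out of the tin and clear of it (contact force between strainer and the fingers above 0.5 N and horizontal distance between strainer and tin above 0.08 m and height (world z) of strainer above 0.09 m), for 0.1 s.
At the end, for the whole second after the job is handed in: Strainer held still in the fingers, touching nothing else: basket bottom 15-45 mm above the tumbler's rim, within 15 mm of its axis, level to 10 degrees, handle end 85 mm or more to the robot's side of the coaster's centre; tumbler upright, released, within 15 mm of the free coaster's middle (horizontal distance between tumbler and coaster below 0.015 m and height (world z) of tumbler between 0.001 and 0.008 m and angle between tumbler_rim's own z axis and vertical below 0.08 rad and contact force between tumbler and the fingers below 0.1 N and contact force between strainer and the fingers above 0.5 N and contact force between strainer and tumbler below 0.05 N and contact force between strainer and tin below 0.05 N and contact force between strainer and beer below 0.05 N and horizontal distance between strainer and tumbler_rim below 0.015 m and z of strainer in the frame of tumbler_rim between 0.015 and 0.045 m and angle between strainer's own z axis and vertical below 0.17 rad and x of handle_end in the frame of coaster below -0.085 m and linear speed of strainer below 0.03 m/s); the arm keeps its last pose, push and grip.
It fails at once if the tumbler is tipped over (angle between tumbler's own z axis and vertical above 0.7 rad).
It fails at once if the shaker tin is tipped or shifted by more than 40 mm (angle between tin's own z axis and vertical above 0.4 rad or distance of tin from where it was at the start of the episode above 0.04 m).
It fails at once if a bystander (bottle, tall glass, jigger, limes, salt) is shifted by more than 30 mm (distance of any of beer, highball0, highball1, highball2, jigger, limes, salt from where it was at the start of the episode above 0.03 m).
It also fails if it takes over 58 s, if anything falls off the work surface, if the arm or the gripper's body presses on something with over 40 N, if the wrist force passes 120 N, or if a joint passes its speed limit or range.

### The arm

A 6-joint arm with a two-finger parallel gripper is mounted at the origin on the work surface. World frame = base frame: x ahead of the robot, y to its left, z up, the work surface at z = 0. Lengths are in mm, angles in degrees, forces in N, time in s.
With the tool pointing down it reaches from about 300 to 850 mm from the base axis. Payload 4.2 kg.
Tool frame: the origin (TCP) lies midway between the tips of the shut fingers; the grasp point (between the pads) lies 19 mm behind it; z points along the fingers, y is the line along which they close (so a half turn about z gives the same grasp; the last joint's range is limited). The gripper opens to 91 mm and grips with 3 to 60 N. Pads are 32 mm wide; open, the fingers measure 118 mm over their backs; the gripper's body (76 mm by 178 mm) begins 60 mm behind the grasp point.
Start: joints at [-1.146, 18.312, 89.639, -0, 72.044, -1.146], TCP at [575.016, 0, 213.976] pointing down, gripper open.
Joint ranges: [-177.97, 177.97], [-48.28, 115.42], [12.27, 149.76], [-77.06, 257.06], [2.81, 150.46], [-146.56, 146.56]. Speed limits (degrees/s): [147.25, 147.25, 180, 180, 180, 180].

### API

Orientations are given as [roll, pitch, yaw] about the fixed x, y, z axes, in that order (R = Rz(yaw) Ry(pitch) Rx(roll)).
In Python, from workcell import env gives the robot as it stands.
- The arm moves only by the tool send_rows, never from a script. Its argument "steps" is a list that holds one entry, the list of rows, each a list of 5 numbers: the shift along the tool's x, y, z scaled (see below), then the turn about the tool's z scaled (see below), then the opening, from 0 (shut) to 1 (fully open). In form: [[[dx, dy, dz, yaw, fingers], ...]]. A call has 1 to 5 rows; each row shifts and turns the commanded pose from where the row before left it, along the tool's axes as they then stand; what a row does not reach is not made up. The controller multiplies each number of a shift by 0.04 m and each number of a turn by 0.12 rad. A row lasts 1/12 s, in which the tool goes at most 41.7 mm and 7.16 degrees, less where a joint would pass 70% of its speed; a pose out of reach is approached as far as the arm can. A call with a number of a shift or a turn outside -1 to 1 is refused whole. A call with a gripper value outside its range is refused whole. The fingers move at their own pace and stop on an object; "squeeze" is the grip in N (left out, the last holds). Time passes only in rows, so rows that do not move let the fingers close. It gives the time, the measured TCP pose, the force, the opening and the grip force at its end, in the units of the state.
- env.state(): the state, without advancing time (a new reading comes with each control period).
- env.grab_frame(name): name is "scene" or "side" or "wrist"; returns a dict with "pixels" (420x560x3 uint8, red, green, blue), "depth" (420x560 float32, mm along the optical axis (not along the pixel's ray), 0 where there is no reading), "intrinsics" (3x3 intrinsics, pixels), "cam_to_world" (4x4, takes a point from camera to world coordinates). Camera axes: x right, y down, z forward; pixel columns grow to the right and rows downward; lengths in mm; the calibration is good to about 2 mm. A picture is of the moment at which its call begins.
- env.job_done(): hands the job in; it is judged then, once.
The state is a dict: "time_s": time; "qpos": joint angles; "qvel": joint speeds; "effort": joint torques, N m; "ee_pos": TCP position; "ee_rot": TCP orientation; "force": force on the tool from outside, world axes, zero at the start; "torque": the same for the moment, N m; "gripper_width": finger opening in mm; "gripper_force": force on a finger pad.
Only numpy, scipy, OpenCV 4.12 (cv2) and the standard library are available. Lean on these libraries where they do the work, as an engineer would, in place of code of your own. Each camera call takes 0.05 s, during which the arm holds its last target. There are 200 camera calls.

## Working session

There is one attempt and no reset: what is moved stays moved. The work goes in short steps, Python scripts to look and compute and a tool call to move; the robot and the scene stay as the last step left them, time stands still between calls to the robot, and variables do not carry over. Pictures are saved under pics/ and viewed, at most 10 in all, crops included, and the job is handed in when it is done.

Besides the shell and the picture viewer there is one more tool, called as name(argument=value, ...), one argument or row to a line, values as JSON. send_rows: Moves the arm, as the interface text tells. Shifts and turns lie within -1 to 1; 1 stands for 0.04 m of shift or 0.12 rad of turn. Its arguments: {"type":"object","properties":{"steps":{"type":"array"},"squeeze":{"type":"number"}},"required":["steps"]}

```bash
mkdir -p pics
cat > h.py <<'E'
import numpy as np, cv2
from workcell import env
def grab(n,save=None):
    f=env.grab_frame(n)
    if save: cv2.imwrite('pics/'+save,cv2.cvtColor(f['pixels'],cv2.COLOR_RGB2BGR))
    return f
def cloud(f):
    d=f['depth'];K=np.array(f['intrinsics']);T=np.array(f['cam_to_world'])
    v,u=np.mgrid[:d.shape[0],:d.shape[1]]
    p=np.stack([(u-K[0,2])/K[0,0]*d,(v-K[1,2])/K[1,1]*d,d],-1)
    w=p@T[:3,:3].T+T[:3,3]; w[d==0]=np.nan
    return w
def ray(f,u,v,z):
    K=np.array(f['intrinsics']);T=np.array(f['cam_to_world'])
    r=T[:3,:3]@np.linalg.solve(K,[u,v,1.]);o=T[:3,3]
    return o+r*(z-o[2])/r[2]
E
python3 - <<'E'
from h import *
import pickle
F={n:grab(n,n+'0.png') for n in('scene','side','wrist')}
pickle.dump(F,open('f0.pkl','wb'))
for n in F: print(n,np.round(F[n]['cam_to_world'],2).tolist(),np.round(F[n]['intrinsics'],1).tolist())
a=np.hstack([cv2.imread('pics/%s0.png'%n) for n in('scene',)])
print(env.state())
E
```

```text
scene [[0.31, 0.67, -0.68, 1385.72], [0.95, -0.21, 0.24, -389.0], [0.02, -0.71, -0.7, 984.84], [0.0, 0.0, 0.0, 1.0]] [[387.4, 0.0, 284.3], [0.0, 387.4, 206.7], [0.0, 0.0, 1.0]]
side [[0.94, -0.23, 0.26, 233.32], [-0.35, -0.63, 0.69, -842.75], [0.0, -0.74, -0.67, 864.37], [0.0, 0.0, 0.0, 1.0]] [[382.9, 0.0, 275.6], [0.0, 382.9, 210.9], [0.0, 0.0, 1.0]]
wrist [[1.0, -0.0, -0.0, 575.69], [-0.0, -0.97, -0.24, 66.76], [-0.0, 0.24, -0.97, 384.01], [0.0, 0.0, 0.0, 1.0]] [[348.3, 0.0, 284.3], [0.0, 348.3, 211.9], [0.0, 0.0, 1.0]]
{'time_s': 0.15, 'qpos': array([-1.14420698e+00,  1.83416834e+01,  8.96895302e+01, -4.63109353e-04,
        7.20445264e+01, -1.14446100e+00]), 'qvel': array([ 0.08772496, -0.15262604, -0.21408737, -0.00117191, -0.03899263,
       -0.00727251]), 'effort': array([-5.72294630e-04, -4.12774551e+01, -2.32154489e+01,  7.26667210e-02,
        4.33494255e-02, -9.00343002e-05]), 'ee_pos': array([5.74620798e+02, 2.29060609e-02, 2.13334455e+02]), 'ee_rot': array([-1.79924266e+02, -1.07249804e-03,  9.00003964e+01]), 'force': array([ 0.56006647,  0.19012099, -0.66967173]), 'torque': array([ 0.04016627,  0.01440616, -0.01198181]), 'gripper_force': 0.0, 'gripper_width': 91.33325852027028}
```

View pics/scene0.png

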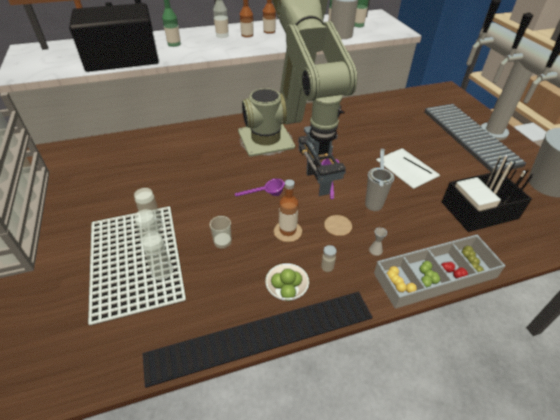

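View pics/side0.png

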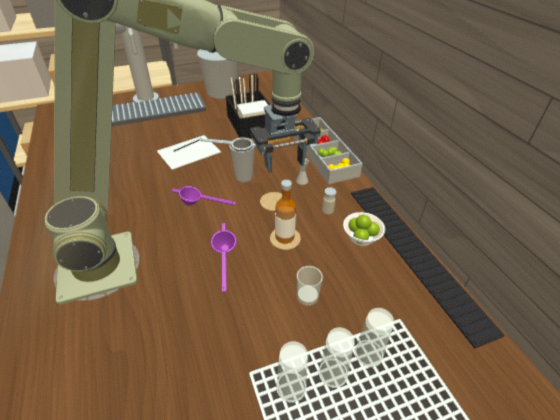

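The tumbler is at scene (221,232) / side (309,286). The free coaster is at scene (338,225) / side (272,202), and the other coaster carries the beer bottle. The tin with the steel strainer is at scene (380,180) / side (243,150). The three tall glasses on the mesh and the two purple strainers lying on the bar don't match the descriptions. I'll measure and confirm in one crop.

Run:
```python
from h import *
import pickle
F=pickle.load(open('f0.pkl','rb'))
s,d=F['scene'],F['side']
def c(im,x,y,w,h,W=400,H=300): return cv2.resize(cv2.cvtColor(im['pixels'][y:y+h,x:x+w],cv2.COLOR_RGB2BGR),(W,H),interpolation=cv2.INTER_CUBIC)
cv2.imwrite('pics/crop0.png',np.vstack([np.hstack([c(s,340,140,80,60),c(d,180,125,80,60)]),np.hstack([c(s,190,200,80,60),c(d,270,255,80,60)])]))
for n,f in(('scene',s),('side',d)):
    w=cloud(f); px=f['pixels'].astype(int)
    print(n,'table z',np.nanmedian(w[200:260,:][...,2]))
    # coasters
    hsv=cv2.cvtColor(f['pixels'],cv2.COLOR_RGB2HSV)
    for nm,(u,v) in {'coaster':((338,225) if n=='scene' else (272,202)),'tin':((380,178) if n=='scene' else (243,145)),'tumbler':((221,232)if n=='scene' else (309,286)),'beer':((288,215)if n=='scene' else (286,220))}.items():
        print(nm,px[v,u],hsv[v,u],w[v,u].round())
    # objects between heights
    for lo,hi in((125,165),(60,110)):
        m=((w[...,2]>lo)&(w[...,2]<hi)&(w[...,0]>350)&(w[...,0]<850)&(abs(w[...,1])<400)).astype(np.uint8)
        k,l,st,_=cv2.connectedComponentsWithStats(m)
        for i in range(1,k):
            if st[i,4]>15: p=w[l==i]; print(lo,st[i].tolist(),p.min(0).round(),p.max(0).round(),np.median(p,0).round())
```

```text
scene table z 0.6847102024728429
coaster [186 161 123] [ 18  86 186] [581.  91.   5.]
tin [91 92 86] [35 17 92] [502. 274. 109.]
tumbler [156 155 138] [ 28  29 156] [ 558. -307.   77.]
beer [162 147 124] [ 18  60 162] [576. -93. 106.]
125 [368, 149, 26, 38, 367] [390. 217. 125.] [575. 338. 149.] [512. 268. 139.]
125 [280, 195, 18, 16, 225] [ 530. -112.  126.] [579. -56. 165.] [564. -89. 144.]
60 [367, 183, 24, 17, 219] [501. 219.  60.] [563. 289. 109.] [551. 238.  86.]
60 [279, 209, 19, 17, 199] [ 537. -112.   60.] [582. -56. 110.] [573. -93.  84.]
60 [210, 216, 21, 21, 262] [ 494. -336.   60.] [ 563. -271.   91.] [ 522. -303.   76.]
60 [375, 228, 12, 13, 114] [696. 148.  60.] [732. 185.  90.] [709. 170.  78.]
60 [323, 245, 13, 15, 140] [712. -31.  61.] [750.   4.  89.] [737. -16.  83.]
60 [280, 268, 17, 16, 212] [ 752. -182.   61.] [ 794. -136.   91.] [ 780. -162.   80.]
side table z 0.9768915598225476
coaster [215 185 131] [ 19 100 215] [569.  87.   3.]
tin [103 100  90] [ 23  32 103] [532. 287. 119.]
tumbler [213 214 193] [ 31  25 214] [ 515. -332.   86.]
beer [189 172 140] [ 20  66 189] [ 541. -110.  104.]
125 [199, 137, 57, 19, 414] [387. 217. 125.] [563. 340. 150.] [508. 277. 141.]
125 [275, 198, 21, 18, 281] [ 518. -114.  125.] [577. -65. 165.] [540. -99. 145.]
60 [231, 154, 23, 16, 234] [480. 219.  60.] [556. 264. 110.] [512. 228.  86.]
60 [298, 158, 10, 11, 50] [697. 147.  61.] [731. 178.  91.] [715. 158.  77.]
60 [324, 187, 12, 14, 127] [712. -32.  60.] [747.   6.  91.] [727. -20.  84.]
60 [275, 214, 21, 18, 245] [ 517. -115.   60.] [575. -77. 110.] [ 537. -107.   86.]
60 [354, 214, 17, 16, 197] [ 747. -183.   60.] [ 789. -136.   93.] [ 762. -168.   80.]
60 [221, 223, 5, 7, 29] [365. -40.  60.] [380. -20.  69.] [372. -29.  62.]
60 [297, 266, 26, 27, 393] [ 495. -337.   60.] [ 560. -271.   93.] [ 528. -302.   77.]
```

View pics/crop0.png

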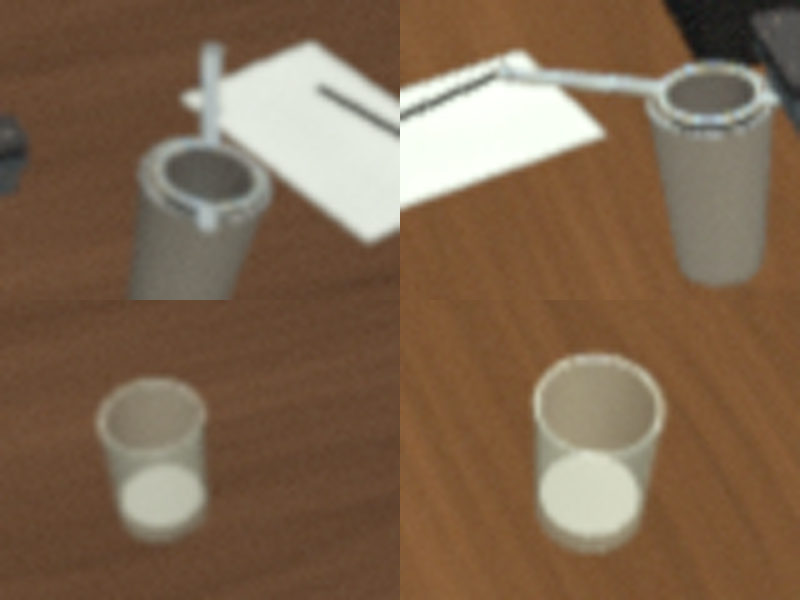

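View pics/wrist0.png

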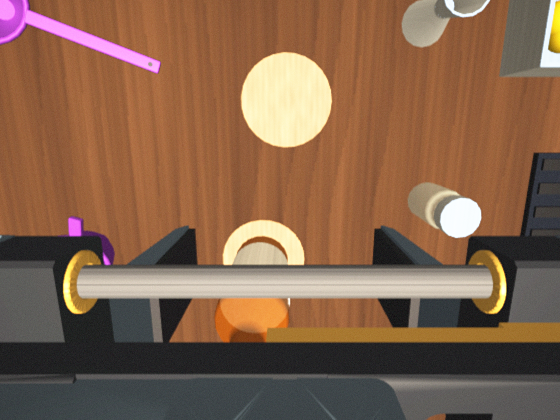

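The crop confirms both: the top row shows the steel strainer in the tin (handle upward to scene (382,150)), and the bottom row shows the open, mouth-up short tumbler. The wrist view shows the free coaster at (286,100) with the bottle on the other one. Next come the exact fits.

Run:
```python
from h import *
import pickle
from scipy.optimize import least_squares
F=pickle.load(open('f0.pkl','rb'))
def circ(p,r=None):
    f=lambda q:np.hypot(p[:,0]-q[0],p[:,1]-q[1])-(r or q[2])
    return least_squares(f,[*np.median(p[:,:2],0),40][:2 if r else 3],loss='soft_l1',f_scale=2).x.round(1)
for n,f in F.items():
    w=cloud(f);hsv=cv2.cvtColor(f['pixels'],cv2.COLOR_RGB2HSV).astype(int)
    m=(hsv[...,2]>140)&(hsv[...,1]>50)&(hsv[...,1]<150)&(abs(w[...,2])<15)&(np.hypot(w[...,0]-575,w[...,1]-88)<75)
    u=np.argwhere(m)[:,::-1]; P=np.array([ray(f,a,b,4)[:2] for a,b in u]).astype(np.float32)
    print(n,'coaster',cv2.minEnclosingCircle(P),P.mean(0), len(P))
    if n=='wrist': continue
    p=w[(w[...,2]>78)&(w[...,2]<96)&(np.hypot(w[...,0]-527,w[...,1]+304)<50)];print('tumbler rim',circ(p,32),circ(p),p[:,2].max())
    p=w[(w[...,2]>20)&(w[...,2]<78)&(np.hypot(w[...,0]-527,w[...,1]+304)<50)];print('tumbler lo',p.min(0),p.max(0))
    t=(w[...,2]>128)&(w[...,2]<158)&(w[...,1]>190)&(w[...,0]<620)
    p=w[t&(np.hypot(w[...,0]-520,w[...,1]-260)<60)]
    print('tin rim',circ(p,43.5),circ(p),np.median(p[:,2]))
    q=w[t&(np.hypot(w[...,0]-520,w[...,1]-260)>58)&(w[...,0]<480)]
    o=q.mean(0);a=np.linalg.svd(q[:,:2]-o[:2])[2][0];pr=(q[:,:2]-o[:2])@a
    print('handle',len(q),o.round(1),a.round(3),(o[:2]+a*pr.min()).round(),(o[:2]+a*pr.max()).round())
    b=w[(w[...,2]>60)&(w[...,2]<125)&(np.hypot(w[...,0]-545,w[...,1]+90)<60)];print('beer',circ(b,30))
    pur=(hsv[...,0]>135)&(hsv[...,0]<165)&(hsv[...,1]>80)&(w[...,2]>2)&(w[...,0]>250);q=w[pur];print('purple',q.min(0),q.max(0))
```

```text
scene coaster ((578.4833984375, 92.01669311523438), 48.949100494384766) [578.96216   91.071915] 456
tumbler rim [ 529.  -303.9] [ 529.1 -303.8   31.2] 91.41184376895887
tumbler lo [ 495.97019716 -334.95278049   20.81752095] [ 564.43182322 -274.67778352   77.89966201]
tin rim [523.1 258.9] [524.  259.1  36.9] 138.48346483279852
handle 2929 [-661.4  849.   136.6] [-0.081 -0.997] [-592. 1695.] [-716.  179.]
beer [547.8 -81.9]
purple [ 254.2872657  -213.62468201    2.27098275] [740.09413334 916.49240046 494.64016574]
side coaster ((572.6408081054688, 93.92809295654297), 51.111061096191406) [565.41974  99.29206] 295
tumbler rim [ 527.4 -304.4] [ 527.4 -304.6   31.1] 92.58497440605822
tumbler lo [ 495.87244837 -336.44614648   20.13050648] [ 558.69145506 -272.57810267   77.88485384]
tin rim [519.6 259.6] [518.8 257.   37. ] 139.49704682724848
handle 281 [ 123.3 1107.2  146.3] [ 0.411 -0.912] [-391. 2248.] [488. 297.]
beer [548.6 -81.7]
purple [ 256.27693641 -214.37694338    2.08799389] [734.33114344 730.43746352  68.64463236]
wrist coaster ((575.0718994140625, 87.89936828613281), 74.15324401855469) [574.6052   93.14324] 8100
```

Run:
```python
from h import *
import pickle
F=pickle.load(open('f0.pkl','rb'))
f=F['wrist'];hsv=cv2.cvtColor(f['pixels'],cv2.COLOR_RGB2HSV).astype(int)
m=((hsv[...,2]>190)&(hsv[...,1]<140)&(hsv[...,1]>40)).astype(np.uint8)
k,l,st,c=cv2.connectedComponentsWithStats(m);i=l[100,286];P=np.array([ray(f,a,b,4)[:2] for b,a in np.argwhere(l==i)]).astype(np.float32)
print('coaster',st[i],c[i],cv2.minEnclosingCircle(P),P.mean(0))
for n in('scene','side'):
    w=cloud(F[n]);q=w[(w[...,2]>128)&(w[...,2]<158)&(w[...,0]>370)&(w[...,0]<475)&(w[...,1]>240)&(w[...,1]<360)]
    v=cv2.fitLine(q[:,:2].astype(np.float32),cv2.DIST_HUBER,0,.01,.01).ravel();pr=(q[:,:2]-v[2:])@v[:2]
    print(n,len(q),v,v[2:]+v[:2]*pr.min(),v[2:]+v[:2]*pr.max(),np.median(q[:,2]))
```

```text
coaster [ 241   52   91   96 6832] [285.88436768  99.29274005] ((577.2003784179688, 94.0268783569336), 47.6357421875) [577.15924  95.10503]
scene 51 [  0.87212384  -0.48928523 434.49066    310.87317   ] [392.15648132 334.62379734] [482.45508271 283.9638221 ] 144.76582044672682
side 86 [  0.86239403  -0.5062376  432.04376    310.4479    ] [387.89727722 336.36252424] [476.56553228 284.31299104] 146.38761193134854
```

send_rows(
  steps=[
    [[0,0,-1,0,1],[0,0,-1,0,1],[-1,0,0,0,1],[-1,0,0,0,1],[-1,0,0,0,1]],
  ],
)

```text
time_s: 0.57
ee_pos: [575.1, -120.8, 294.7]
ee_rot: [179.9, 0.0, 90.1]
force: [0.6, -0.2, -0.6]
gripper_width: 91.5
gripper_force: 0.0
```

send_rows(
  steps=[
    [[-0.92,-0.23,0,0,1],[-0.92,-0.23,0,0,1],[-0.92,-0.23,0,0,1],[-0.92,-0.23,0,0,1],[-0.92,-0.23,0,0,1]],
  ],
)

```text
time_s: 0.98
ee_pos: [528.1, -305.6, 293.7]
ee_rot: [-180.0, -0.0, 90.0]
force: [0.5, 0.2, -0.3]
gripper_width: 91.1
gripper_force: 0.0
```

send_rows(
  steps=[
    [[0,0,1,0,1],[0,0,1,0,1],[0,0,1,0,1],[0,0,1,0,1],[0,0,0,0,1]],
  ],
)

```text
time_s: 1.4
ee_pos: [523.7, -301.1, 125.5]
ee_rot: [-179.1, -0.5, 90.0]
force: [-1.6, -0.0, 0.1]
gripper_width: 91.2
gripper_force: 0.0
```

send_rows(
  steps=[
    [[0,0,0,0,1],[0,0,0,0,1],[0,0,0,0,1]],
  ],
)

```text
time_s: 1.65
ee_pos: [530.9, -305.0, 137.2]
ee_rot: [179.7, 0.2, 90.0]
force: [-0.2, -0.4, 0.5]
gripper_width: 91.1
gripper_force: 0.0
```

Run:
```python
from h import *
f=grab('wrist','w1.png');w=cloud(f)
print(env.state()['ee_pos'])
p=w[(w[...,2]>82)&(w[...,2]<96)&(np.hypot(w[...,0]-527,w[...,1]+304)<50)];print(len(p),p.min(0),p.max(0),p.mean(0))
```

```text
[ 530.78979941 -304.91904159  137.13354848]
1351 [ 496.43194715 -329.53301636   82.03957202] [ 561.89617956 -269.41694355   90.14150065] [ 528.90397805 -297.25313574   87.11175795]
```

View pics/w1.png

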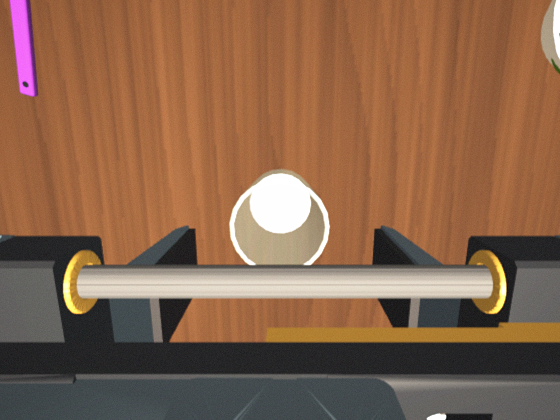

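The wrist view shows the tumbler's rim centred at (280,222), between the open fingers. I'll descend and grip.

send_rows(
  steps=[
    [[0.04,0,0.7,0,1],[0,0,0.7,0,1],[0,0,0.7,0,1],[0,0,0.55,0,1],[0,0,0,0,1]],
  ],
)

```text
time_s: 2.12
ee_pos: [527.4, -301.3, 25.6]
ee_rot: [-179.7, -0.2, 90.0]
force: [-1.6, 1.0, 0.4]
gripper_width: 91.2
gripper_force: 0.0
```

send_rows(
  steps=[
    [[0,0,0,0,1],[0,0,0,0,0.6],[0,0,0,0,0.6],[0,0,0,0,0.4],[0,0,0,0,0.4]],
  ],
  squeeze=20,
)

```text
time_s: 2.53
ee_pos: [529.6, -302.8, 29.5]
ee_rot: [179.9, 0.1, 90.0]
force: [-0.9, -0.4, 0.7]
gripper_width: 67.5
gripper_force: 0.5
```

send_rows(
  steps=[
    [[0,0,0,0,0.4],[0,0,0,0,0.4],[0,0,0,0,0.4],[0,0,0,0,0.4]],
  ],
)

```text
time_s: 2.87
ee_pos: [529.3, -302.9, 29.3]
ee_rot: [179.9, 0.1, 90.0]
force: [-2.0, 0.1, 6.1]
gripper_width: 65.5
gripper_force: 19.8
```

send_rows(
  steps=[
    [[0,0,-0.3,0,0.4],[0,0,-0.6,0,0.4],[0,0,-0.8,0,0.4],[0,0,-0.8,0,0.4],[0,0,0,0,0.4]],
  ],
)

```text
time_s: 3.28
ee_pos: [532.5, -304.4, 134.6]
ee_rot: [179.4, 0.4, 90.0]
force: [0.8, -0.6, -0.3]
gripper_width: 64.8
gripper_force: 20.0
```

send_rows(
  steps=[
    [[0,0,0,0,0.4],[0,0,0,0,0.4]],
  ],
)

```text
time_s: 3.45
ee_pos: [528.2, -301.9, 127.0]
ee_rot: [-179.9, -0.1, 90.0]
force: [-0.7, -0.0, -2.0]
gripper_width: 65.5
gripper_force: 20.0
```

Run:
```python
from h import *
f=grab('wrist','w2.png')
s=grab('side','s2.png')['pixels'][150:360,200:480]
a=cv2.cvtColor(np.hstack([cv2.resize(f['pixels'],(400,300)),cv2.resize(s,(400,300))]),cv2.COLOR_RGB2BGR)
cv2.imwrite('pics/m2.png',a)
```

```text
(no output)
```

View pics/m2.png

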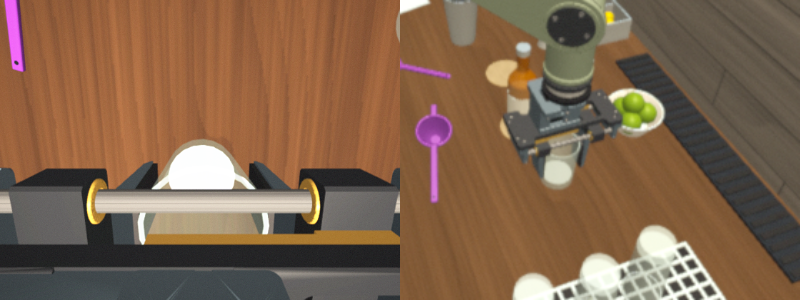

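The tumbler is held and lifted. In the left half of the picture the white base is at (202,175) and the rim around it; I'll check the tilt by projecting an upright model.

Run:
```python
from h import *
f=grab('wrist');K=np.array(f['intrinsics']);T=np.linalg.inv(f['cam_to_world'])
e=env.state()['ee_pos'];print(e)
b=e-[0,0,29]
for n,z,r in(('foot out',0,29),('foot in',6,26),('rim',88,33)):
    c=[]
    for a in np.arange(0,2*np.pi,np.pi/2):
        q=T[:3,:3]@(b+[r*np.cos(a),r*np.sin(a),z])+T[:3,3];q=K@q;c.append((q[:2]/q[2]).round().tolist())
    print(n,c)
px=f['pixels'].astype(int); m=(px.min(2)>205).astype(np.uint8)
k,l,st,c=cv2.connectedComponentsWithStats(m)
for i in range(1,k):
    if st[i,4]>60: print(st[i],c[i])
```

```text
[ 527.98402269 -301.76830645  126.03658701]
foot out [[331.0, 242.0], [283.0, 195.0], [235.0, 242.0], [283.0, 286.0]]
foot in [[327.0, 245.0], [283.0, 202.0], [238.0, 245.0], [283.0, 286.0]]
rim [[374.0, 320.0], [281.0, 231.0], [189.0, 320.0], [282.0, 398.0]]
[ 213  203  144   62 5193] [282.52686308 238.58944733]
[193 298  11  44 321] [197.81619938 318.30529595]
[367 298  10  30 217] [371.43778802 312.359447  ]
```

It matches an upright glass centred on the TCP, with the foot 29 mm below. I'll carry it over the bottle to the coaster.

send_rows(
  steps=[
    [[0,0,-0.7,0,0.4],[0,0,-1,0,0.4],[0,0,-1,0,0.4],[0,0,-1,0,0.4],[0,0,-0.5,0,0.4]],
  ],
)

```text
time_s: 4.02
ee_pos: [530.1, -303.0, 300.1]
ee_rot: [179.7, 0.2, 90.0]
force: [1.6, -0.5, -1.0]
gripper_width: 65.3
gripper_force: 20.0
```

send_rows(
  steps=[
    [[0.6,0.08,0,0,0.4],[0.98,0.12,0,0,0.4],[0.98,0.12,0,0,0.4],[0.98,0.12,0,0,0.4],[0.98,0.12,0,0,0.4]],
  ],
)

```text
time_s: 4.43
ee_pos: [550.9, -120.0, 294.5]
ee_rot: [-179.9, -0.0, 90.0]
force: [0.7, 0.5, -1.9]
gripper_width: 65.4
gripper_force: 20.0
```

send_rows(
  steps=[
    [[0.98,0.12,0,0,0.4],[0.98,0.12,0,0,0.4],[0.98,0.12,0,0,0.4],[0.98,0.12,0,0,0.4],[0.98,0.12,0,0,0.4]],
  ],
)

```text
time_s: 4.85
ee_pos: [574.9, 76.3, 294.6]
ee_rot: [-179.9, 0.0, 90.0]
force: [0.5, 0.0, -2.2]
gripper_width: 65.4
gripper_force: 20.0
```

send_rows(
  steps=[
    [[0.5,0.05,0,0,0.4],[0,0,0,0,0.4],[0,0,0,0,0.4],[0,0,0,0,0.4]],
  ],
)

```text
time_s: 5.18
ee_pos: [577.1, 93.8, 294.9]
ee_rot: [-179.9, 0.1, 90.0]
force: [-0.3, 0.2, -2.0]
gripper_width: 65.4
gripper_force: 20.0
```

send_rows(
  steps=[
    [[0,0,0.8,0,0.4],[0,0,1,0,0.4],[0,0,1,0,0.4],[0,0,1,0,0.4],[0,0,0.8,0,0.4]],
  ],
)

```text
time_s: 5.6
ee_pos: [575.9, 92.4, 109.1]
ee_rot: [-179.8, 0.0, 89.9]
force: [-0.2, -0.5, -2.6]
gripper_width: 65.8
gripper_force: 20.0
```

send_rows(
  steps=[
    [[0,0,0.6,0,0.4],[0,0,0.4,0,0.4],[0,0,0.3,0,0.4],[0,0,0,0,0.4],[0,0,0,0,0.4]],
  ],
)

```text
time_s: 6.02
ee_pos: [577.2, 93.1, 59.5]
ee_rot: [-179.9, 0.0, 89.9]
force: [0.6, -0.0, -1.7]
gripper_width: 65.1
gripper_force: 20.0
```

send_rows(
  steps=[
    [[0,0,0,0,0.4],[0,0,0,0,0.4]],
  ],
)

```text
time_s: 6.18
ee_pos: [578.4, 94.0, 61.3]
ee_rot: [179.8, -0.0, 90.0]
force: [0.3, -0.1, -1.7]
gripper_width: 65.5
gripper_force: 20.0
```

send_rows(
  steps=[
    [[0,0,0.25,0,0.4],[0,0,0.2,0,0.4],[0,0,0.1,0,0.4],[0,0,0,0,0.4],[0,0,0,0,0.4]],
  ],
)

```text
time_s: 6.6
ee_pos: [577.1, 94.4, 37.4]
ee_rot: [-179.9, 0.0, 90.0]
force: [0.2, 0.4, -1.5]
gripper_width: 65.4
gripper_force: 20.0
```

send_rows(
  steps=[
    [[0,0,0.04,0,0.4],[0,0,0.04,0,0.4],[0,0,0,0,0.4]],
  ],
)

```text
time_s: 6.85
ee_pos: [577.4, 94.4, 34.6]
ee_rot: [-180.0, -0.0, 90.0]
force: [-0.5, 0.1, -0.9]
gripper_width: 65.4
gripper_force: 20.0
```

send_rows(
  steps=[
    [[0,0,0.04,0,0.4],[0,0,0.02,0,0.4],[0,0,0,0,0.4]],
  ],
)

```text
time_s: 7.1
ee_pos: [577.7, 94.7, 33.4]
ee_rot: [179.9, -0.0, 90.0]
force: [-2.1, 1.1, 5.1]
gripper_width: 65.1
gripper_force: 19.9
```

Contact is felt (+5 N), so I'll release and rise.

send_rows(
  steps=[
    [[0,0,0,0,0.8],[0,0,0,0,1],[0,0,0,0,1],[0,0,0,0,1],[0,0,0,0,1]],
  ],
)

```text
time_s: 7.52
ee_pos: [577.5, 94.3, 32.3]
ee_rot: [180.0, 0.0, 90.0]
force: [0.4, -0.4, -0.2]
gripper_width: 90.6
gripper_force: 0.0
```

send_rows(
  steps=[
    [[0,0,-0.4,0,1],[0,0,-0.8,0,1],[0,0,-1,0,1],[0,0,-1,0,1],[0,0,-1,0,1]],
  ],
)

```text
time_s: 7.93
ee_pos: [577.0, 94.3, 202.0]
ee_rot: [-180.0, 0.0, 90.0]
force: [1.1, 0.2, -0.4]
gripper_width: 90.9
gripper_force: 0.0
```

send_rows(
  steps=[
    [[0,0,-1,0,1],[0,0,-0.8,0,1],[0,0,0,0,1],[0,0,0,0,1]],
  ],
)

```text
time_s: 8.27
ee_pos: [578.3, 94.5, 274.5]
ee_rot: [179.7, -0.0, 90.0]
force: [-0.2, 0.8, -0.8]
gripper_width: 90.9
gripper_force: 0.0
```

Run:
```python
from h import *
import pickle
F={n:grab(n,n+'3.png') for n in('scene','side','wrist')};pickle.dump(F,open('f3.pkl','wb'))
print(env.state()['ee_pos'])
from scipy.optimize import least_squares
def circ(p,r):
    return least_squares(lambda q:np.hypot(p[:,0]-q[0],p[:,1]-q[1])-r,np.median(p[:,:2],0),loss='soft_l1',f_scale=2).x.round(1)
for n,f in F.items():
    w=cloud(f)
    p=w[(w[...,2]>82)&(w[...,2]<100)&(np.hypot(w[...,0]-577,w[...,1]-94)<50)];print(n,len(p),p.min(0).round(),p.max(0).round(),circ(p,32) if len(p)>5 else '')
    if n=='wrist': continue
    t=(w[...,2]>128)&(w[...,2]<158)
    p=w[t&(np.hypot(w[...,0]-520,w[...,1]-260)<60)]
    if len(p)>20: print('tin',circ(p,43.5))
```

```text
[576.4811274   94.23578255 270.41649121]
scene 112 [544.  60.  82.] [613. 126.  95.] [577.8  93.3]
tin [524.2 258.2]
side 114 [544.  59.  82.] [609. 128.  96.] [576.8  92.8]
tin [520.6 259.2]
wrist 771 [545.  63.  82.] [610. 128.  94.] [577.7  96.3]
```

View pics/wrist3.png

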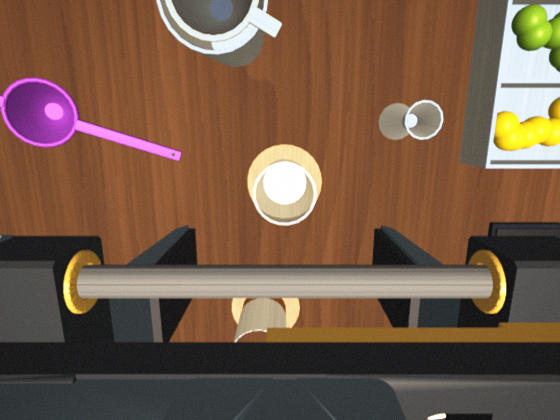

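The wrist view shows the tumbler upright on the coaster ((285,190), coaster around it), and the depth fits put it at about (577.5, 94). Next I turn the tool by -60° and go to the handle.

send_rows(
  steps=[
    [[0,0,0,-1,1],[0,0,0,-1,1],[0,0,0,-1,1],[0,0,0,-1,1],[0,0,0,-1,1]],
  ],
)

```text
time_s: 8.83
ee_pos: [576.6, 94.3, 270.1]
ee_rot: [-179.8, -0.1, 124.7]
force: [-0.5, -0.2, -0.1]
gripper_width: 91.3
gripper_force: 0.0
```

send_rows(
  steps=[
    [[0,0,0,-1,0.5],[0,0,0,-1,0.5],[0,0,0,-1,0.5],[0,0,0,-0.73,0.5],[0,0,0,0,0.5]],
  ],
)

```text
time_s: 9.25
ee_pos: [576.7, 94.3, 270.2]
ee_rot: [-179.9, -0.2, 150.1]
force: [-0.9, -0.2, 0.4]
gripper_width: 60.5
gripper_force: 0.0
```

send_rows(
  steps=[
    [[0.73,0.41,0,0,0.5],[0.73,0.41,0,0,0.5],[0.73,0.41,0,0,0.5],[0.73,0.41,0,0,0.5]],
  ],
)

```text
time_s: 9.58
ee_pos: [507.7, 210.3, 270.9]
ee_rot: [-179.9, -0.1, 149.8]
force: [-0.5, 0.9, -0.8]
gripper_width: 45.7
gripper_force: 0.0
```

send_rows(
  steps=[
    [[0.73,0.41,0,0,0.5],[0.73,0.41,0,0,0.5],[0.73,0.41,0,0,0.5],[0,0,0,0,0.5],[0,0,0,0,0.5]],
  ],
)

```text
time_s: 10.0
ee_pos: [456.6, 296.8, 271.2]
ee_rot: [-179.9, -0.0, 150.1]
force: [-0.0, 0.1, -0.2]
gripper_width: 45.2
gripper_force: 0.0
```

Run:
```python
from h import *
f=grab('wrist','w4.png');w=cloud(f);s=env.state();print(s['ee_pos'],s['ee_rot'],s['gripper_width'])
m=(w[...,2]>132)&(w[...,2]<160)&(np.hypot(w[...,0]-521.5,w[...,1]-259)>52)&(np.hypot(w[...,0]-521.5,w[...,1]-259)<165)&(w[...,0]<490)
q=w[m]
v=cv2.fitLine(q[:,:2].astype(np.float32),cv2.DIST_HUBER,0,.01,.01).ravel();pr=(q[:,:2]-v[2:])@v[:2]
print(len(q),v,np.degrees(np.arctan2(v[1],v[0])),v[2:]+v[:2]*pr.min(),v[2:]+v[:2]*pr.max(),np.median(q[:,2]))
```

```text
[457.3216774  295.8779548  271.31944871] [-1.79879800e+02 -1.29082570e-02  1.50017494e+02] 45.14362837627115
1714 [  0.87207085  -0.4893796  432.3336     315.09558   ] -29.299812 [389.31545401 339.23604818] [479.67874994 288.52691716] 146.0054244815099
```

View pics/w4.png

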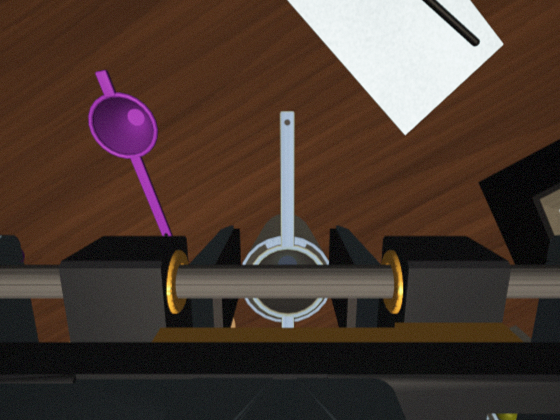

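The wrist view shows the steel handle vertical at column 288, with its end at (287,120), aligned between the fingers. The purple look-alike is well off to the left. I'll descend and pinch.

send_rows(
  steps=[
    [[0,0.06,0.6,0,0.5],[0,0,0.8,0,0.5],[0,0,0.8,0,0.5],[0,0,0.5,0,0.5],[0,0,0,0,0.5]],
  ],
)

```text
time_s: 10.47
ee_pos: [456.9, 294.8, 159.4]
ee_rot: [-179.4, -0.3, 149.8]
force: [-0.6, 0.0, -0.0]
gripper_width: 45.7
gripper_force: 0.0
```

send_rows(
  steps=[
    [[0,0,0,0,0.5],[0,0,0,0,0.5],[0,0,0,0,0.5]],
  ],
)

```text
time_s: 10.72
ee_pos: [460.3, 298.3, 166.2]
ee_rot: [179.8, 0.1, 150.0]
force: [0.5, 0.1, -0.7]
gripper_width: 45.8
gripper_force: 0.0
```

send_rows(
  steps=[
    [[0,0,0.4,0,0.5],[0,0,0.3,0,0.5],[0,0,0.2,0,0.5],[0,0,0,0,0.5],[0,0,0,0,0.5]],
  ],
)

```text
time_s: 11.13
ee_pos: [459.3, 298.2, 129.0]
ee_rot: [179.9, 0.0, 150.0]
force: [1.2, -0.2, 0.4]
gripper_width: 45.4
gripper_force: 0.0
```

send_rows(
  steps=[
    [[0,0,0,0,0.3],[0,0,0,0,0.3],[0,0,0,0,0.2],[0,0,0,0,0.2],[0,0,0,0,0.2]],
  ],
  squeeze=10,
)

```text
time_s: 11.55
ee_pos: [459.0, 298.1, 128.7]
ee_rot: [180.0, 0.0, 150.0]
force: [0.7, 0.9, 0.3]
gripper_width: 18.8
gripper_force: 0.0
```

send_rows(
  steps=[
    [[0,0,0,0,0],[0,0,0,0,0],[0,0,0,0,0],[0,0,0,0,0]],
  ],
)

```text
time_s: 11.88
ee_pos: [459.0, 298.1, 128.4]
ee_rot: [180.0, 0.0, 150.0]
force: [-0.4, 0.7, 0.4]
gripper_width: 11.7
gripper_force: 10.0
```

send_rows(
  steps=[
    [[0,0,0,0,0],[0,0,0,0,0],[0,0,0,0,0],[0,0,0,0,0]],
  ],
  squeeze=45,
)

```text
time_s: 12.22
ee_pos: [459.0, 298.1, 128.4]
ee_rot: [180.0, 0.0, 150.0]
force: [0.1, 0.0, 0.4]
gripper_width: 11.3
gripper_force: 45.0
```

Gripped at 12 mm. I'll lift straight up, gently.

send_rows(
  steps=[
    [[0,0,-0.2,0,0],[0,0,-0.3,0,0],[0,0,-0.4,0,0],[0,0,-0.4,0,0],[0,0,-0.4,0,0]],
  ],
)

```text
time_s: 12.63
ee_pos: [458.6, 297.8, 197.2]
ee_rot: [-180.0, -0.0, 150.0]
force: [-0.5, -0.1, -0.9]
gripper_width: 11.4
gripper_force: 45.0
```

send_rows(
  steps=[
    [[0,0,-0.3,0,0],[0,0,-0.2,0,0],[0,0,0,0,0],[0,0,0,0,0]],
  ],
)

```text
time_s: 12.97
ee_pos: [458.8, 297.9, 216.4]
ee_rot: [180.0, 0.0, 150.0]
force: [-0.2, -0.0, -1.2]
gripper_width: 11.7
gripper_force: 45.0
```

Run:
```python
from h import *
s=env.state();print(s['ee_pos'],s['force'],s['gripper_force'])
F=[grab(n,n+'5.png') for n in('scene','side')]
a=cv2.cvtColor(np.hstack([cv2.resize(F[0]['pixels'][110:230,320:480],(400,300)),cv2.resize(F[1]['pixels'][80:200,150:310],(400,300))]),cv2.COLOR_RGB2BGR)
cv2.imwrite('pics/m5.png',a)
```

```text
[458.77319723 297.94807213 216.36974229] [-0.22184355 -0.02091187 -1.18363351] 44.99722123146057
```

View pics/m5.png

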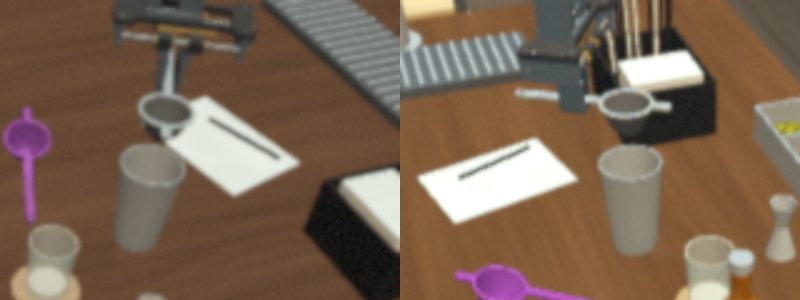

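The strainer is out of the tin and looks level (basket at (165,112) left, (627,100) right), and the tin stands. I'll measure the basket's position and tilt.

```bash
cat > m.py <<'E'
from h import *
from scipy.optimize import least_squares
def basket():
    e=env.state()['ee_pos'];print('tcp',e.round(1))
    g=e+np.array([65,-37.5,19]) if 1 else 0
    for n in('scene','side'):
        w=cloud(grab(n))
        q=w[(np.hypot(w[...,0]-g[0],w[...,1]-g[1])<42)&(w[...,2]>g[2]-10)&(w[...,2]<g[2]+12)]
        p=q[np.hypot(*(q[:,:2]-g[:2]).T)>22]
        c=least_squares(lambda c:np.hypot(p[:,0]-c[0],p[:,1]-c[1])-34,g[:2],loss='soft_l1',f_scale=2).x
        A=np.c_[p[:,:2]-c,np.ones(len(p))];k=least_squares(lambda k:A@k-p[:,2],[0,0,g[2]],loss='soft_l1',f_scale=2).x
        print(n,len(p),'centre',c.round(1),'off',(c-e[:2]).round(1),'slopes',k[:2].round(3),'rim z',k[2].round(1),'-tcp',(k[2]-e[2]).round(1))
basket()
E
python3 m.py
```

```text
tcp [458.4 297.7 215.4]
scene 105 centre [521.3 261.1] off [ 62.9 -36.6] slopes [ 0.027 -0.015] rim z 229.8 -tcp 14.4
side 127 centre [520.6 261.1] off [ 62.2 -36.6] slopes [-0.007 -0.019] rim z 230.9 -tcp 15.5
```

send_rows(
  steps=[
    [[-0.35,-0.31,0,0,0],[-0.65,-0.57,0,0,0],[-0.7,-0.62,0,0,0],[-0.7,-0.62,0,0,0],[-0.6,-0.53,0,0,0]],
  ],
)

```text
time_s: 13.58
ee_pos: [509.9, 144.2, 215.7]
ee_rot: [-179.9, -0.0, 150.0]
force: [0.8, 0.2, -0.8]
gripper_width: 11.4
gripper_force: 45.0
```

send_rows(
  steps=[
    [[-0.31,-0.27,0,0,0],[0,0,0,0,0],[0,0,0,0,0],[0,0,0,0,0]],
  ],
)

```text
time_s: 13.92
ee_pos: [514.8, 131.3, 215.9]
ee_rot: [-180.0, -0.1, 150.0]
force: [0.9, 0.0, -1.3]
gripper_width: 11.4
gripper_force: 45.0
```

```bash
python3 m.py
```

```text
tcp [514.8 131.3 215.9]
scene 126 centre [577.7  95. ] off [ 62.9 -36.2] slopes [0.011 0.004] rim z 230.3 -tcp 14.4
side 140 centre [576.7  94.4] off [ 61.9 -36.9] slopes [-0.009 -0.038] rim z 231.5 -tcp 15.6
```

Centred over the tumbler. I'll go down 62 mm.

send_rows(
  steps=[
    [[0,0,0.25,0,0],[0,0,0.4,0,0],[0,0,0.4,0,0],[0,0,0.3,0,0],[0,0,0.2,0,0]],
  ],
)

```text
time_s: 14.43
ee_pos: [514.0, 131.3, 152.3]
ee_rot: [-179.9, -0.1, 150.1]
force: [-0.5, -0.3, -1.0]
gripper_width: 11.5
gripper_force: 45.0
```

send_rows(
  steps=[
    [[0,0.02,0,0,0],[0,0,0,0,0],[0,0,0,0,0],[0,0,0,0,0],[0,0,0,0,0]],
  ],
)

```text
time_s: 14.85
ee_pos: [516.1, 131.6, 155.1]
ee_rot: [179.9, 0.1, 150.0]
force: [0.0, 0.5, -1.0]
gripper_width: 11.4
gripper_force: 45.0
```

```bash
python3 m.py
python3 - <<'E'
from h import *
s=env.state();print(s['ee_pos'],s['qvel'].round(2),s['force'])
F=[grab(n) for n in('scene','side')]
cv2.imwrite('pics/m6.png',cv2.cvtColor(np.hstack([cv2.resize(F[0]['pixels'][150:270,270:430],(400,300)),cv2.resize(F[1]['pixels'][110:230,190:350],(400,300))]),cv2.COLOR_RGB2BGR))
E
```

```text
tcp [516.1 131.6 155.1]
scene 121 centre [579.5  94.9] off [ 63.4 -36.7] slopes [ 0.029 -0.022] rim z 170.1 -tcp 15.0
side 139 centre [577.9  94.2] off [ 61.7 -37.4] slopes [-0.012 -0.034] rim z 170.8 -tcp 15.6
[515.92372404 131.43658592 154.89103162] [-0.02  0.04  0.27  0.04 -0.13  0.01] [ 0.17640161  0.13899288 -0.72310003]
```

View pics/m6.png

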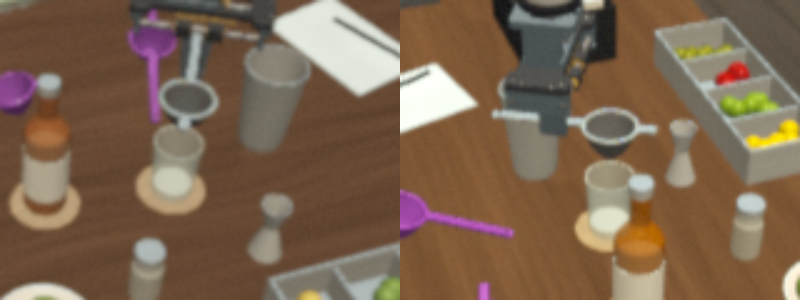

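The basket hangs level above the centred tumbler (left (188,100) over (178,150)), about 32 mm above the rim, touching nothing. I'll let it settle and hand in.

send_rows(
  steps=[
    [[0,0,0,0,0],[0,0,0,0,0],[0,0,0,0,0],[0,0,0,0,0],[0,0,0,0,0]],
  ],
)

```text
time_s: 15.47
ee_pos: [515.6, 131.4, 154.3]
ee_rot: [180.0, 0.0, 150.0]
force: [0.7, 0.1, -0.6]
gripper_width: 11.4
gripper_force: 45.0
```

```bash
python3 -c "
from workcell import env
s=env.state();print(s['ee_pos'],s['qvel'].round(2),s['gripper_force']);print(env.job_done())"
```

```text
[515.64628342 131.41543513 154.33170802] [ 0.15  0.07  0.    0.02 -0.06  0.03] 44.99718904495239
the job is handed in; nothing more can be done
None
```

I handed the job in at about 15.5 s, with no verdict returned: by my last measurements the tumbler stands released in the middle of the free coaster, and the strainer is held level about 32 mm above its rim, handle pointing back to the robot's side.

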